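# Slide the ring gauge along the fence to the stop

## Robot

A 6-joint arm with a two-finger parallel gripper is mounted at the origin on a cart in front of the work surface, level with it; the furniture and walls round the work are solid. World frame = base frame: x ahead of the robot, y to its left, z up, the work surface at z = 0. Lengths are in mm, angles in rad, forces in N, time in s.
With the tool pointing down it reaches from about 275 to 1000 mm from the base axis. Payload 8.4 kg.
Tool frame: the origin (TCP) lies at the very end of the fingers, on their centre line; the grasp point (between the pads) lies r.hold_point_z behind it (r.hold_point_z is the distance from the TCP to the grasp point, in mm); x points along the fingers, z is the direction in which the jaws open and shut, and the axes are right-handed (so a half turn about x gives the same grasp; the last joint's range is limited). The gripper opens to 85 mm and grips with 20 to 120 N. Pads are 22 mm wide; open, the fingers measure 114 mm over their backs; the gripper's body (76 mm by 85 mm) begins 54 mm behind the grasp point. The pads swing forward as they close: fully open they stand 13 mm farther back than shut.
Start: joints at [1.146, 0.353, 1.633, -0, 1.155, -0.002], TCP at [256.446, 569.968, 231.281] pointing down, gripper open.
Joint ranges: [-2.63, 2.63], [-0.92, 2.1], [0.06, 2.66], [-1.3, 4.44], [0, 2.69], [-3.02, 3.02]. Speed limits (rad/s): [2.22, 2.22, 2.79, 3.14, 3.14, 3.14].

## Interface

Orientations are given as [roll, pitch, yaw] about the fixed x, y, z axes, in that order (R = Rz(yaw) Ry(pitch) Rx(roll)).
In Python, from rig import r gives the robot as it stands.
- The arm moves only by the tool jog_arm, never from a script. Its argument "series" is a list of rows, each a list of 7 numbers: the turn, a rotation vector about the tool's x, y, z in degrees, then the shift along the tool's x, y, z in cm, then the opening, from 0 (shut) to 1 (fully open). In form: [[wx, wy, wz, tx, ty, tz, fingers], ...]. A call has 1 to 20 rows; each row shifts and turns the commanded pose from where the row before left it, along the tool's axes as they then stand; what a row does not reach is not made up. A row lasts 1/10 s, in which the tool goes at most 50 mm and 8.59 degrees, less where a joint would pass 70% of its speed; a pose out of reach is approached as far as the arm can. A call with a gripper value outside its range is refused whole. The fingers move at their own pace and stop on an object; "force" is the grip in N (left out, the last holds). Time passes only in rows, so rows that do not move let the fingers close. It gives the time, the measured TCP pose, the force and the opening at its end, in the units of the state.
- r.sense(): the state, without advancing time (a new reading comes with each control period).
- r.grab_frame(name): name is "side" or "top" or "wrist"; returns (picture, depth): 420x560x3 uint8, red, green, blue; 420x560 float32, mm along the optical axis (not along the pixel's ray), 0 where there is no reading.
- r.get_calibration(name): a dict with "mtx" (3x3 intrinsics, pixels), "dist" ([k1, k2, p1, p2, k3] as OpenCV has them; the pictures are not rectified), "position" and "rotation" of the camera in the world; the wrist camera has in their place "mount" (4x4, takes a point from camera to tool coordinates, whose origin is the TCP and whose axes are the tool frame's). Camera axes: x right, y down, z forward; pixel columns grow to the right and rows downward; lengths in mm; the calibration is good to about 2 mm. A picture is of the moment at which its call begins: read the wrist's pose just before it. get_calibration takes no time and is no camera call.
- r.sign_off(): hands the job in, once; it reports no verdict.
The state is a dict: "clock": time; "qpos": joint angles; "qvel": joint speeds; "joint_efforts": joint torques, N m; "eef_pos": TCP position; "tcp_rot": TCP orientation; "contact_force": force on the tool from outside, world axes, zero at the start; "wrist_torque": the same for the moment, N m; "opening": opening from 0.0 (shut) to 1.0 (fully open).
Only numpy, scipy, OpenCV 4.12 (cv2) and the standard library are available. Lean on these libraries where they do the work, as an engineer would, in place of code of your own. Each camera call takes 0.05 s, during which the arm holds its last target.

## Task

The ring gauge, the largest of the round parts on the locating plate, has to sit in the plate's corner ready for measuring. Push it along the plate's back fence until it rests against both the fence and the end stop, sliding it flat on the plate and close beside the fence all the way, without lifting it. Leave the washer and the brass bush on the plate where they are.

Things in the scene. Friction and masses are not known exactly. Their poses are not given: they have to be found in the camera images.
- locating_plate: Fixed dark steel plate on the desk, 160 (x) x 300 (y) x 10 mm. Origin: centre of its underside. +x points away from the robot (turned up to 17 degrees), +y left. On top two aluminium bars, 22 mm tall (tops at z = 32, screws 34 mm): back fence along the whole far edge, inner face at x = +64 mm; end stop across the left end, inner face at y = +130 mm, from x = -10 mm to the fence. Right end open.
- ring_center (a point): Centre (half-way up) of the ring gauge: plain steel ring lying flat on the plate close to the fence (gap 0.5 to 6 mm), right of the middle; 49 mm outside diameter, 15 mm high, about 0.12 kg; ground, oiled steel, slides easily (friction about 0.2). Seated against fence and stop its centre is at x = +39.5, y = +105.5, z = 17.5 mm in the plate's frame.
- washer_center (a point): Centre (half-way up) of the steel washer, 34 mm diameter, 9 mm thick, lying loose on the near part of the plate; a bystander.
- bush_center (a point): Centre (half-way up) of the flanged brass bush, 24 mm diameter, 15 mm high, standing loose on the near part of the plate; a bystander.
Things that resemble listed ones, but are neither listed nor needed, are in the scene too. What is shaped like the part that bears ring_center but black or brown is not meant.

How it is judged (in metres and radians):
At the end, for the whole second after the job is handed in: The ring gauge lies flat (within 10 degrees) and at rest on the plate in the corner, within 10 mm of touching the fence and within 10 mm of touching the end stop (x of ring_center in the frame of locating_plate above 0.0295 m and y of ring_center in the frame of locating_plate between 0.0955 and 0.1155 m and z of ring_center in the frame of locating_plate below 0.0225 m and angle between ring_center's own z axis and vertical below 0.17 rad and linear speed of ring below 0.02 m/s).
It fails at once if the ring gauge is lifted more than 12 mm off the plate (z of ring_center in the frame of locating_plate above 0.0295 m).
It fails at once if the ring gauge strays more than 20 mm from the fence (x of ring_center in the frame of locating_plate below 0.0195 m).
It fails at once if the washer is moved more than 15 mm (distance of washer_center from where it was at the start of the episode above 0.015 m).
It fails at once if the brass bush is moved more than 15 mm (distance of bush_center from where it was at the start of the episode above 0.015 m).
It also fails if it takes over 32 s, if anything falls off the work surface, if the arm or the gripper's body presses on something with over 40 N, if the wrist force passes 120 N, or if a joint passes its speed limit or range.

## Working session

There is one attempt and no reset: what is moved stays moved. The work goes in short steps, Python scripts to look and compute and a tool call to move; the robot and the scene stay as the last step left them, time stands still between calls to the robot, and variables do not carry over. Pictures are saved under pics/ and viewed, and the job is handed in when it is done.

Besides the shell and the picture viewer there is one more tool, called after ">>>" as name(argument=value, ...) on one line, values as JSON. jog_arm: Moves the arm, as the interface text tells. Its arguments: {"type":"object","properties":{"series":{"type":"array"},"force":{"type":"number"}},"required":["series"]}

```bash
ls; mkdir -p pics
python3 - <<'E'
from rig import r
import cv2,numpy as np,pickle
s=r.sense(); print({k:np.round(v,3) if not isinstance(v,dict) else v for k,v in s.items()}); print(r.hold_point_z)
D={}
for n in ["top","side"]:
    p,d=r.grab_frame(n); c=r.get_calibration(n); D[n]=(p,d,c); print(n,c)
    cv2.imwrite(f"pics/{n}0.png",p[:,:,::-1])
pickle.dump(D,open("f0.pkl","wb"))
E
```

```text
pics
{'clock': np.float64(0.0), 'qpos': array([ 1.146,  0.354,  1.634, -0.   ,  1.155, -0.002]), 'qvel': array([-0.001,  0.001, -0.   ,  0.001, -0.001,  0.001]), 'joint_efforts': array([ 0.0000e+00, -6.0526e+01, -3.4207e+01, -0.0000e+00,  9.0000e-03,
        0.0000e+00]), 'eef_pos': array([256.258, 569.531, 230.558]), 'tcp_rot': array([-3.132,  1.569, -1.984]), 'contact_force': array([0.765, 0.461, 0.132]), 'wrist_torque': array([ 0.021, -0.035,  0.001]), 'opening': np.float64(1.002)}
18.700000000000003
top {'mtx': array([[508.7014383 ,   0.        , 288.57227729],
       [  0.        , 508.7014383 , 201.93760349],
       [  0.        ,   0.        ,   1.        ]]), 'dist': array([-0.00160228,  0.        ,  0.        ,  0.        ,  0.        ]), 'position': array([359.5635827 ,  28.29751996, 977.27459829]), 'rotation': array([-2.96436482, -0.03000371, -1.59187914])}
side {'mtx': array([[521.89144165,   0.        , 282.09421221],
       [  0.        , 521.89144165, 213.71661294],
       [  0.        ,   0.        ,   1.        ]]), 'dist': array([-0.01142768,  0.        ,  0.        ,  0.        ,  0.        ]), 'position': array([578.09521486, 706.92009988, 635.75880663]), 'rotation': array([-2.26361313e+00,  1.26894238e-03,  3.09810865e+00])}
```

View pics/top0.png

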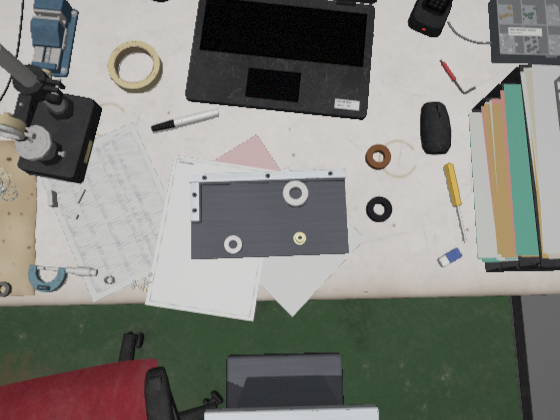

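View pics/side0.png

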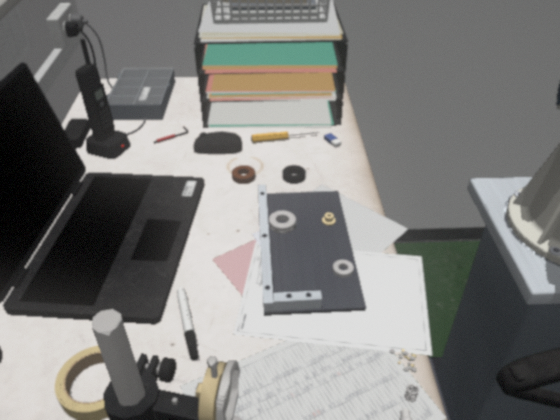

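The top view shows the plate at about (270,215). On it are a large steel ring at (295,193) beside the fence, a washer at (233,244) and a brass bush at (300,239). The brown ring at (378,156) and the black ring at (379,209) lie off the plate and aren't the part meant. I'll enlarge and measure.

```bash
cat > h.py <<'E'
import numpy as np,cv2
from scipy.spatial.transform import Rotation as R
def ray(c,uv):
    p=cv2.undistortPoints(np.array(uv,float).reshape(-1,1,2),c["mtx"],c["dist"]).reshape(-1,2)
    return np.c_[p,np.ones(len(p))]
def onz(c,uv,z,Rm=None,pos=None):
    Rm=R.from_euler("xyz",c["rotation"]).as_matrix() if Rm is None else Rm
    pos=c["position"] if pos is None else pos
    d=ray(c,uv)@Rm.T
    return pos+d*((z-pos[2])/d[:,2])[:,None]
E
python3 - <<'E'
import pickle,cv2,numpy as np
from h import *
D=pickle.load(open("f0.pkl","rb"))
p,d,c=D["top"]
cv2.imwrite("pics/top0z.png",cv2.resize(p[160:270,180:400,::-1],None,fx=3.6,fy=3.6,interpolation=cv2.INTER_CUBIC))
p2=D["side"][0]
cv2.imwrite("pics/side0z.png",cv2.resize(p2[180:310,230:390,::-1],None,fx=4.5,fy=4.5,interpolation=cv2.INTER_CUBIC))
for (n,uv) in [("ring top",(295,185)),("plate",(260,215)),("desk",(140,280)),("fence",(230,179))]:
    z=d[uv[1],uv[0]]; Rm=R.from_euler("xyz",c["rotation"]).as_matrix()
    print(n,z,(c["position"]+Rm@(ray(c,uv)[0]*z)).round(1))
E
```

```text
ring top 973.0085 [562.1 -16.8  26. ]
plate 978.024 [507.8  51.1   8.9]
desk 958.5133 [ 3.890e+02  2.785e+02 -1.000e-01]
fence 966.02997 [574.5 106.7  31.1]
```

View pics/top0z.png

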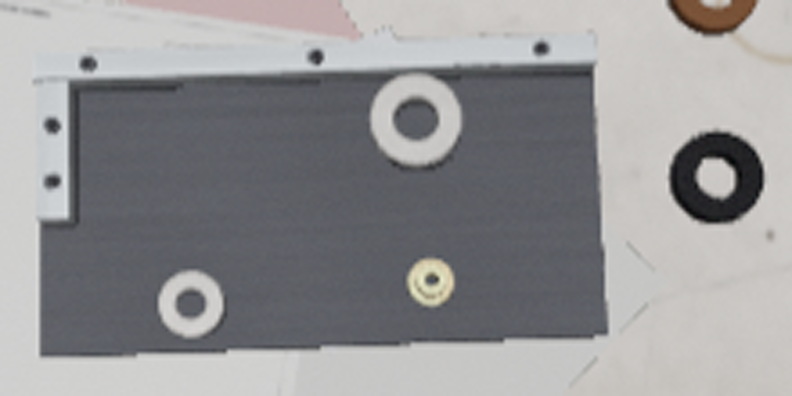

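View pics/side0z.png

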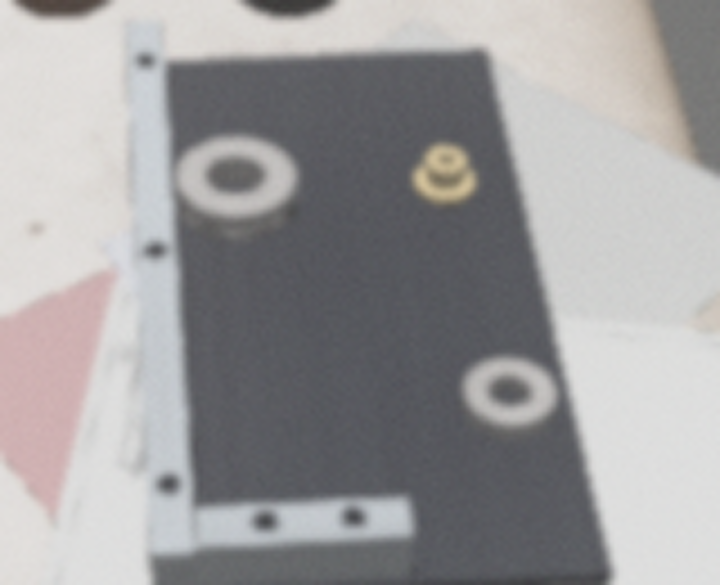

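Run:
```python
import pickle
from h import *
D=pickle.load(open("f0.pkl","rb"))
c=D["top"][2]
f=lambda x,y:(180+(x+.5)/3.6-.5,160+(y+.5)/3.6-.5)
P={"nl":(41,355,10),"nr":(606,334,10),"fence_in_r":(595,66,32),"fence_in_l":(72,82,32),"stop_in_top":(70,82,32),"stop_in_bot":(70,219,32),"ring":(416,119,25),"wash":(191,302,19),"bush":(431,282,25),"ringT":(416,73,25),"ringB":(416,165,25),"fR":(597,35,32),"fL":(34,56,32)}
for k,(x,y,z) in P.items():
    P[k]=onz(c,[f(x,y)],z)[0]; print(k,P[k].round(1))
print(np.linalg.norm(P["nl"]-P["nr"]))
# side
cs=D["side"][2]; g=lambda x,y:(230+(x+.5)/4.5-.5,180+(y+.5)/4.5-.5)
S={"nl":(612,578,10),"nr":(487,50,10),"ring":(237,177,25),"wash":(510,391,19),"bush":(447,160,25),"fence_in_r":(163,22,32),"fence_in_l":(192,503,32),"stop_end":(411,497,32)}
for k,(x,y,z) in S.items(): print("s",k,onz(cs,[g(x,y)],z)[0].round(1))
# fit plate pose
from scipy.optimize import least_squares
loc={"nl":(-80,150),"nr":(-80,-150),"fence_in_r":(64,-150),"stop_in_top":(64,130),"stop_in_bot":(-10,130),"fR":(80,-150),"fL":(80,150)}
def res(q):
    t=q[2];Rr=np.array([[np.cos(t),-np.sin(t)],[np.sin(t),np.cos(t)]])
    return np.concatenate([q[:2]+Rr@np.array(v)-P[k][:2] for k,v in loc.items()])
s=least_squares(res,[500,40,0]);print(s.x,np.degrees(s.x[2]),s.fun.reshape(-1,2).round(1))
t=s.x[2];Rr=np.array([[np.cos(t),-np.sin(t)],[np.sin(t),np.cos(t)]])
for k in["ring","wash","bush"]: print(k,(Rr.T@(P[k][:2]-s.x[:2])).round(1))
print("target",s.x[:2]+Rr@[39.5,105.5])
```

```text
nl [427.3 181.8  10. ]
nr [ 432.8 -115.5   10. ]
fence_in_r [ 573.1 -112.3   32. ]
fence_in_l [568.5 163.9  32. ]
stop_in_top [568.5 164.9  32. ]
stop_in_bot [495.8 164.2  32. ]
ring [547.3 -16.9  25. ]
wash [452.8 102.7  19. ]
bush [460.4 -22.7  25. ]
ringT [572.3 -17.5  25. ]
ringB [522.5 -16.3  25. ]
fR [ 590.  -114.1   32. ]
fL [582.8 183.9  32. ]
297.362640703822
s nl [427.4 187.1  10. ]
s nr [ 432.6 -112.6   10. ]
s ring [547.2 -13.4  25. ]
s wash [452.2 105.3  19. ]
s bush [461.6 -20.2  25. ]
s fence_in_r [ 574.9 -110.    32. ]
s fence_in_l [570.4 166.2  32. ]
s stop_end [495.5 166.8  32. ]
[5.07767497e+02 3.43701551e+01 1.86477888e-02] 1.0684395942358322 [[-2.4  1.1]
 [-2.2 -1.5]
 [ 1.4 -2.1]
 [ 0.9  0.6]
 [-0.5 -0. ]
 [ 0.5 -0. ]
 [ 2.2  1.9]]
ring [ 38.6 -52. ]
wash [-53.7  69.4]
bush [-48.4 -56.2]
target [545.2934014  140.58835728]
```

Run:
```python
import pickle
from h import *
from rig import r
s=r.sense(); Rm=R.from_euler("xyz",s["tcp_rot"]).as_matrix(); print(s["clock"],Rm.round(3))
D=pickle.load(open("f0.pkl","rb"))
for n in["top","side"]:
    p,d,c=D[n]; Rc=R.from_euler("xyz",c["rotation"]).as_matrix()
    v,u=np.mgrid[0:420,0:560]; uv=np.c_[u.ravel(),v.ravel()]
    W=c["position"]+(ray(c,uv)*d.ravel()[:,None])@Rc.T
    W=W[d.ravel()>0]
    for y0 in range(-200,600,100):
        print(n,y0,[int(np.percentile(q[:,2],99.5)) if len(q:=W[(W[:,0]>x0)&(W[:,0]<x0+100)&(W[:,1]>y0)&(W[:,1]<y0+100)])else None for x0 in range(200,800,100)])
# move
tgt=np.array([545,-75,120]); ax=np.array([0.26-0.0186,-1,0])
print("shift world",tgt-s["eef_pos"],"tool axes",Rm.T@(tgt-s["eef_pos"])/10)
for tilt in(1.07-15,):
    zt=np.array([-np.sin(np.radians(tilt)),np.cos(np.radians(tilt)),0])
    for sg in(1,-1):
        z=zt*sg; x=np.array([0,0,-1.]); T=np.c_[x,np.cross(z,x),z]
        print(sg,z.round(3),np.degrees(R.from_matrix(Rm.T@T).as_rotvec()).round(1))
```

```text
0.1 [[-0.001 -0.912  0.41 ]
 [-0.001  0.41   0.912]
 [-1.     0.    -0.001]]
top -200 [-745, 4, 16, 33, 18, 22]
top -100 [-745, 5, 26, 35, 4, 22]
top 0 [-745, 5, 21, 35, 4, 23]
top 100 [-745, 5, 30, 35, 12, 22]
top 200 [-59, 6, 5, 4, 17, 26]
top 300 [-297, 22, 17, 44, 179, 181]
top 400 [-312, 18, 17, 114, 246, 287]
top 500 [-746, 11, 4, 11, 8, 6]
side -200 [None, 3, 15, 32, 16, 21]
side -100 [None, 2, 25, 34, 2, 21]
side 0 [None, 3, 19, 33, 3, 21]
side 100 [None, 3, 30, 33, 13, 20]
side 200 [-58, 5, 2, 3, 15, 14]
side 300 [None, 22, 15, 2, 178, 178]
side 400 [None, None, None, None, 258, 292]
side 500 [None, None, None, None, None, None]
shift world [ 288.72928938 -644.58141325 -110.64926295] tool axes [ 11.12211811 -52.7790219  -46.92125253]
1 [0.241 0.971 0.   ] [-10.3  -0.1  -0. ]
-1 [-0.241 -0.971 -0.   ] [ 1.697e+02 -0.000e+00  1.000e-01]
```

>>> jog_arm(series=[[0,0,0,0,-2.64,-2.345,0],[0,0,0,0,-2.64,-2.345,0],[0,0,0,0,-2.64,-2.345,0],[0,0,0,0,-2.64,-2.345,0],[0,0,0,0,-2.64,-2.345,0],[0,0,0,0,-2.64,-2.345,0],[0,0,0,0,-2.64,-2.345,0],[0,0,0,0,-2.64,-2.345,0],[0,0,0,0,-2.64,-2.345,0],[0,0,0,0,-2.64,-2.345,0],[0,0,0,0,-2.64,-2.345,0],[0,0,0,0,-2.64,-2.345,0],[0,0,0,0,-2.64,-2.345,0],[0,0,0,0,-2.64,-2.345,0],[0,0,0,0,-2.64,-2.345,0],[0,0,0,0,-2.64,-2.345,0],[0,0,0,0,-2.64,-2.345,0],[0,0,0,0,-2.64,-2.345,0],[0,0,0,0,-2.64,-2.345,0],[0,0,0,0,-2.64,-2.345,0]])

```text
clock: 2.1
eef_pos: [545.7, -75.8, 231.0]
tcp_rot: [1.715, 1.57, 2.862]
contact_force: [-0.2, 0.3, -0.0]
opening: 0.0
```

>>> jog_arm(series=[[-3.5,0,0,0.5,0,0,0],[-3.4,0,0,1,0,0,0],[-3.4,0,0,2,0,0,0],[0,0,0,2,0,0,0],[0,0,0,1,0,0,0],[0,0,0,0.5,0,0,0],[0,0,0,0,0,0,0],[0,0,0,0,0,0,0]])

```text
clock: 2.9
eef_pos: [546.0, -74.4, 161.9]
tcp_rot: [-1.492, 1.57, -0.164]
contact_force: [0.0, -0.5, 0.5]
opening: -0.0
```

Run:
```python
from rig import r
from h import *
import pickle
s=r.sense(); Rm=R.from_euler("xyz",s["tcp_rot"]).as_matrix(); print(s["clock"],s["eef_pos"],Rm.round(3),s["opening"],s["contact_force"],s["qpos"].round(2))
w,dw=r.grab_frame("wrist"); t,d=r.grab_frame("top"); sd,_=r.grab_frame("side")
cv2.imwrite("pics/w1.png",w[:,:,::-1]);cv2.imwrite("pics/t1.png",cv2.resize(t[130:290,160:420,::-1],None,fx=3,fy=3,interpolation=2))
cv2.imwrite("pics/s1.png",cv2.resize(sd[100:320,200:420,::-1],None,fx=2.7,fy=2.7,interpolation=2))
pickle.dump((s,w,dw,r.get_calibration("wrist"),t,sd),open("f1.pkl","wb"))
```

```text
2.9 [545.95280545 -74.41094288 161.91475145] [[ 0.001 -0.971  0.241]
 [-0.     0.241  0.971]
 [-1.    -0.001  0.   ]] -0.0004184949680233147 [ 0.02618024 -0.53435438  0.54211305] [-0.14  0.32  1.86 -0.    0.97 -1.47]
```

View pics/w1.png

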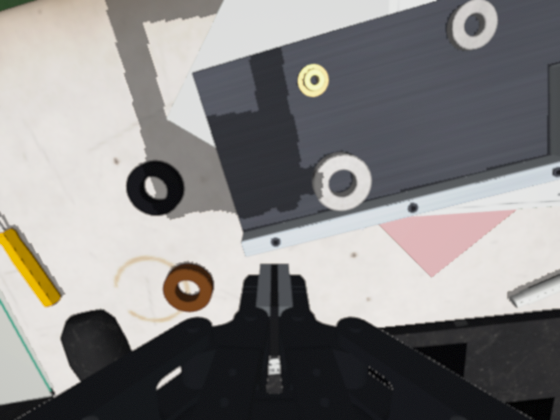

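View pics/s1.png

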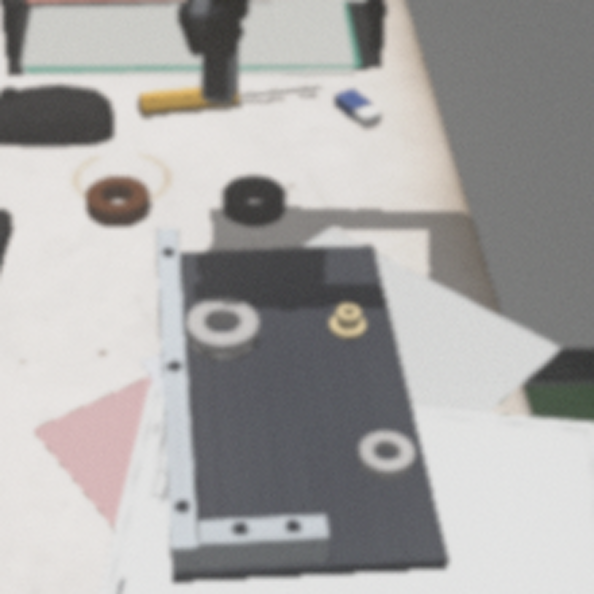

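View pics/t1.png

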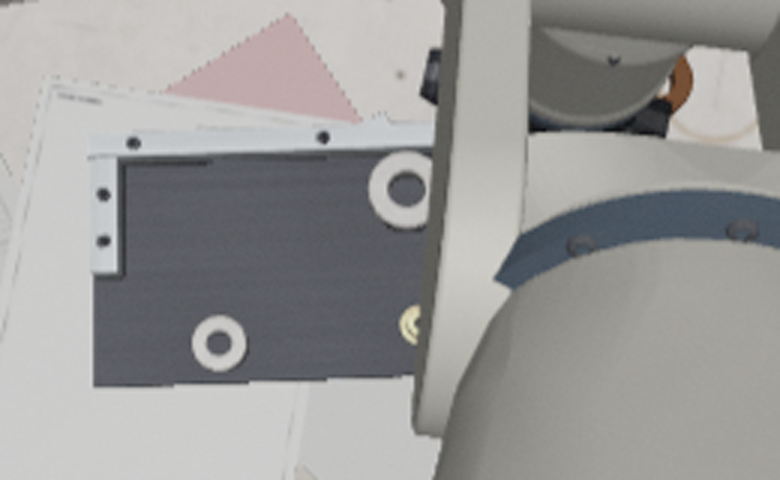

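The wrist view shows the steel ring at (343,182) beside the fence, the bush at (314,80), the washer at (474,23), and the black (155,187) and brown (188,287) rings off the plate. I'll compare this with the top-view positions.

Run:
```python
import pickle
from h import *
s,w,dw,c,t,sd=pickle.load(open("f1.pkl","rb"))
T=np.eye(4);T[:3,:3]=R.from_euler("xyz",s["tcp_rot"]).as_matrix();T[:3,3]=s["eef_pos"]
M=T@c["mount"]
for n,uv,z in[("ring",(343,181),25),("bush",(314,79),25),("wash",(474.5,23),19),("fenceR in",(244,239),32),("fence in",(400,195),32),("fence in2",(520,161),32),("near right corner",(194,72),10),("stop bot",(549,62),32),("stop mid",(550,150),32)]:
    print(n,onz(c,[uv],z,M[:3,:3],M[:3,3])[0].round(1))
print(M[:3,3])
cv2.imwrite("pics/w1z.png",cv2.resize(w[120:300,200:400,::-1],None,fx=3.3,fy=3.3,interpolation=2))
```

```text
ring [546.  -14.6  25. ]
bush [461.4 -21.9  25. ]
wash [451.3 104.4  19. ]
fenceR in [ 574.4 -108.6   32. ]
fence in [567.3  28.5  32. ]
fence in2 [562.2 127.2  32. ]
near right corner [ 432.6 -112.9   10. ]
stop bot [491.4 149.9  32. ]
stop mid [558.9 151.2  32. ]
[466.6387347  -54.82721833 304.61340843]
```

View pics/w1z.png

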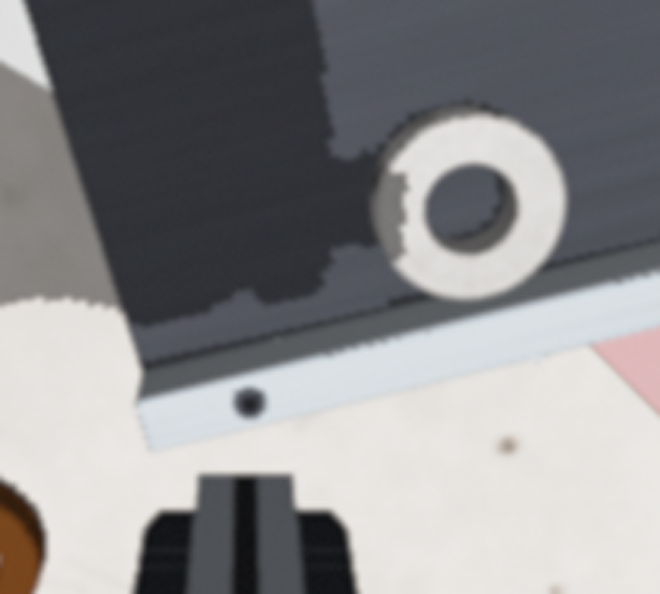

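>>> jog_arm(series=[[0,0,0,0.5,0.27,0.05,0],[0,0,0,1.5,0.27,0.06,0],[0,0,0,2,0,0,0],[0,0,0,2.5,0,0,0],[0,0,0,2.5,0,0,0],[0,0,0,2,0,0,0],[0,0,0,1.2,0,0,0],[0,0,0,0.8,0,0,0],[0,0,0,0.5,0,0,0],[0,0,0,0.4,0,0,0],[0,0,0,0.4,0,0,0],[0,0,0,0.4,0,0,0],[0,0,0,0,0,0,0],[0,0,0,0,0,0,0]])

```text
clock: 4.45
eef_pos: [540.6, -72.0, 14.4]
tcp_rot: [-1.513, 1.571, -0.185]
contact_force: [-0.0, 0.5, 0.3]
opening: 0.003
```

Run:
```python
from rig import r
from h import *
s=r.sense(); print(s["clock"],s["eef_pos"],s["contact_force"])
w,dw=r.grab_frame("wrist"); sd,_=r.grab_frame("side")
cv2.imwrite("pics/w2.png",w[:,:,::-1])
cv2.imwrite("pics/s2.png",cv2.resize(sd[150:320,220:400,::-1],None,fx=3.3,fy=3.3,interpolation=2))
```

```text
4.45 [540.58681181 -72.01602299  14.392491  ] [-0.024823    0.46790307  0.31271237]
```

View pics/s2.png

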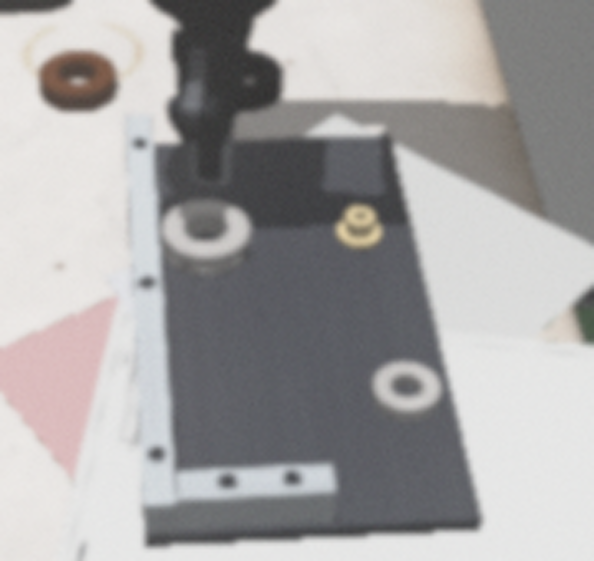

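View pics/w2.png

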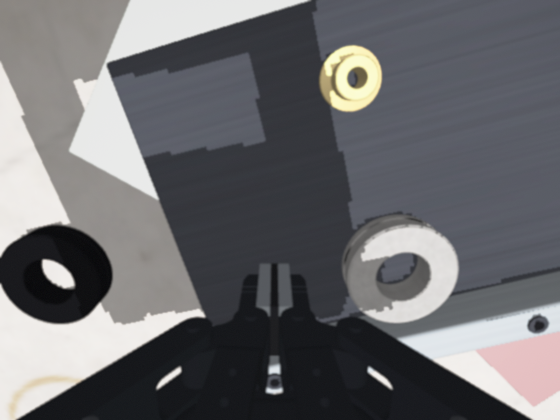

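>>> jog_arm(series=[[0,0,0,0.05,0.065,0.24,0],[0,0,0,0.05,0.065,0.24,0],[0,0,0,0,0.065,0.24,0],[0,0,0,0,0.065,0.24,0],[0,0,0,0,0.065,0.24,0],[0,0,0,0,0.065,0.24,0],[0,0,0,0,0.065,0.24,0],[0,0,0,0,0.065,0.24,0],[0,0,0,0,0.065,0.24,0],[0,0,0,0,0.065,0.24,0],[0,0,0,0,0.065,0.24,0],[0,0,0,0,0.065,0.24,0],[0,0,0,0,0.065,0.24,0],[0,0,0,0,0.065,0.24,0],[0,0,0,0,0.065,0.24,0],[0,0,0,0,0.065,0.24,0],[0,0,0,0,0.065,0.24,0],[0,0,0,0,0.065,0.24,0]])

```text
clock: 6.35
eef_pos: [539.6, -27.1, 13.3]
tcp_rot: [-1.872, 1.571, -0.544]
contact_force: [-0.6, 0.7, 0.6]
opening: 0.001
```

Run:
```python
from rig import r
from h import *
s=r.sense(); print(s["clock"],s["eef_pos"],s["contact_force"])
w,dw=r.grab_frame("wrist"); sd,_=r.grab_frame("side")
cv2.imwrite("pics/w3.png",w[:,:,::-1])
cv2.imwrite("pics/s3.png",cv2.resize(sd[150:320,220:400,::-1],None,fx=3.3,fy=3.3,interpolation=2))
```

```text
6.35 [539.59054322 -27.06882127  13.30141763] [-0.62784973  0.6912625   0.60464324]
```

View pics/s3.png

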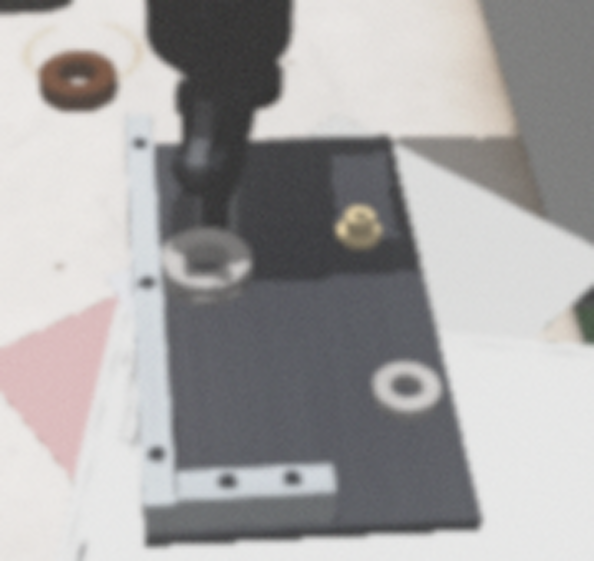

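View pics/w3.png

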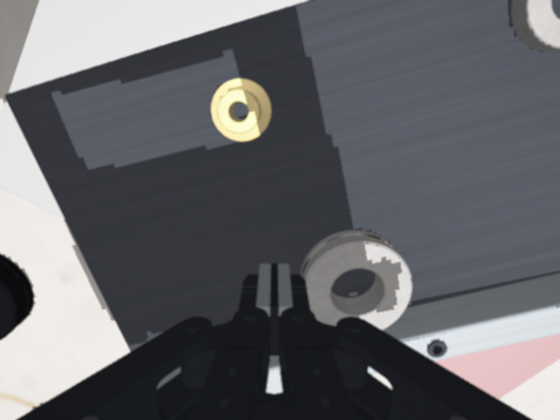

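Contact is good. The ring moved along the fence and still hugs it, at side crop (207,260), and the forces are near zero. I'll keep pushing.

>>> jog_arm(series=[[0,0,0,0,0.078,0.29,0],[0,0,0,0,0.104,0.387,0],[0,0,0,0,0.104,0.387,0],[0,0,0,0,0.104,0.387,0],[0,0,0,0,0.104,0.387,0],[0,0,0,0,0.104,0.387,0],[0,0,0,0,0.104,0.387,0],[0,0,0,0,0.104,0.387,0],[0,0,0,0,0.104,0.387,0],[0,0,0,0,0.104,0.387,0],[0,0,0,0,0.104,0.387,0],[0,0,0,0,0.104,0.387,0],[0,0,0,0,0.104,0.387,0],[0,0,0,0,0.104,0.387,0],[0,0,0,0,0.104,0.387,0],[0,0,0,0,0.104,0.387,0],[0,0,0,0,0.104,0.387,0],[0,0,0,0,0.104,0.387,0],[0,0,0,0,0.104,0.387,0],[0,0,0,0,0.078,0.29,0]])

```text
clock: 8.45
eef_pos: [538.0, 51.2, 13.3]
tcp_rot: [2.401, 1.571, -2.554]
contact_force: [0.3, -0.3, -0.3]
opening: 0.001
```

Run:
```python
from rig import r
from h import *
s=r.sense(); print(s["clock"],s["eef_pos"],s["contact_force"])
sd,_=r.grab_frame("side");tp,_=r.grab_frame("top")
cv2.imwrite("pics/s4.png",cv2.resize(sd[180:310,230:390,::-1],None,fx=4.5,fy=4.5,interpolation=2))
cv2.imwrite("pics/t4.png",cv2.resize(tp[160:270,180:400,::-1],None,fx=3.6,fy=3.6,interpolation=2))
```

```text
8.45 [538.0394358   51.22294593  13.28128875] [ 0.33714998 -0.33019981 -0.30901729]
```

View pics/s4.png

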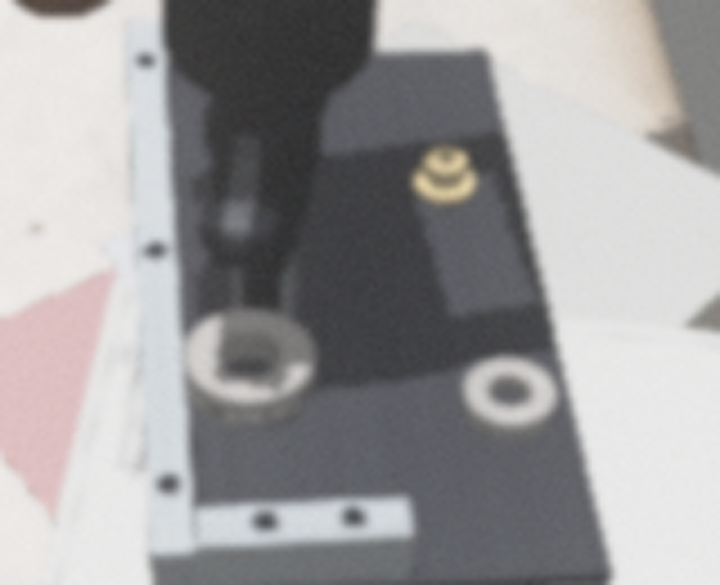

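View pics/t4.png

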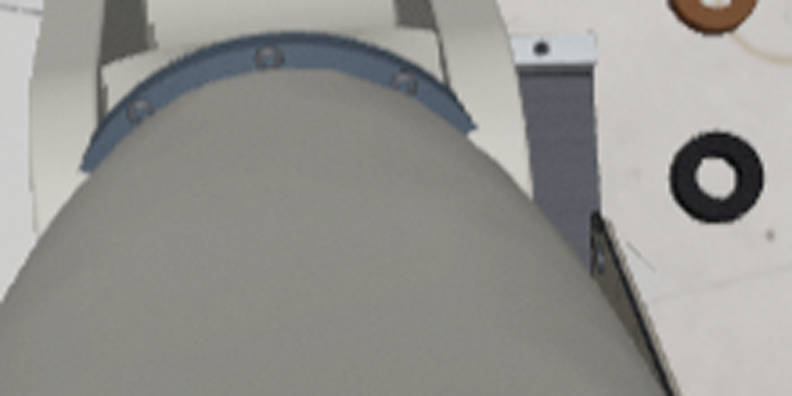

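Run:
```python
import pickle
from h import *
cs=pickle.load(open("f0.pkl","rb"))["side"][2]; g=lambda x,y:(230+(x+.5)/4.5-.5,180+(y+.5)/4.5-.5)
for p,z in [((251,357),25),((237,177),25),((192,505),32),((413,497),32)]: print(onz(cs,[g(*p)],z)[0].round(1))
```

```text
[546.5  89.4  25. ]
[547.2 -13.4  25. ]
[570.5 167.1  32. ]
[494.8 166.9  32. ]
```

The ring is at y≈89 and the stop face at y≈167 (side camera), so there's about 53 mm to go. I'll push most of it now and finish slowly.

>>> jog_arm(series=[[0,0,0,0,0.078,0.29,0],[0,0,0,0,0.104,0.387,0],[0,0,0,0,0.104,0.387,0],[0,0,0,0,0.104,0.387,0],[0,0,0,0,0.104,0.387,0],[0,0,0,0,0.104,0.387,0],[0,0,0,0,0.104,0.387,0],[0,0,0,0,0.104,0.387,0],[0,0,0,0,0.104,0.387,0],[0,0,0,0,0.104,0.387,0],[0,0,0,0,0.104,0.387,0],[0,0,0,0,0.052,0.193,0],[0,0,0,0,0.026,0.097,0],[0,0,0,0,0.026,0.097,0],[0,0,0,0,0,0,0]])

```text
clock: 10.05
eef_pos: [537.2, 98.0, 13.3]
tcp_rot: [-1.107, 1.571, 0.221]
contact_force: [-0.6, 0.1, -0.2]
opening: -0.001
```

Run:
```python
from rig import r
from h import *
s=r.sense(); print(s["clock"],s["eef_pos"],s["contact_force"])
sd,_=r.grab_frame("side")
cv2.imwrite("pics/s5.png",cv2.resize(sd[180:310,230:390,::-1],None,fx=4.5,fy=4.5,interpolation=2))
```

```text
10.05 [537.16218584  97.96409275  13.30565378] [-0.60732833  0.10093841 -0.24539972]
```

View pics/s5.png

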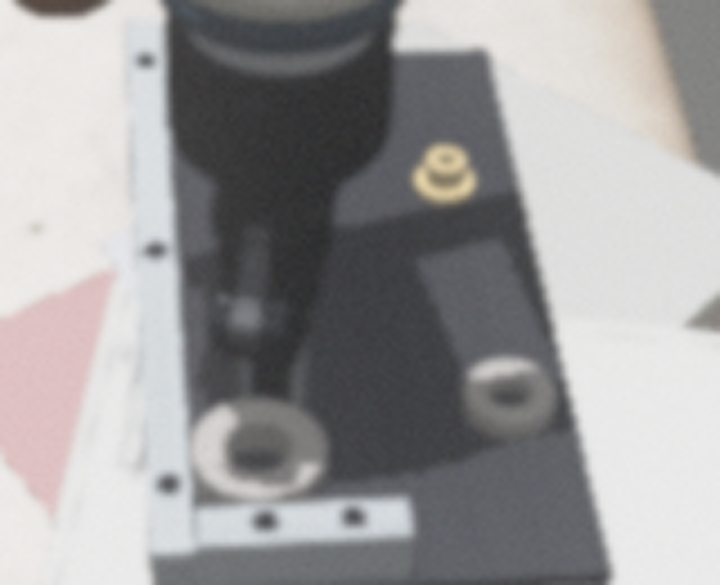

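>>> jog_arm(series=[[0,0,0,0,0.026,0.097,0],[0,0,0,0,0.026,0.097,0],[0,0,0,0,0.026,0.097,0],[0,0,0,0,0,0,0]])

```text
clock: 10.5
eef_pos: [537.1, 101.1, 13.3]
tcp_rot: [-0.823, 1.571, 0.505]
contact_force: [-0.4, -0.4, -0.1]
opening: 0.001
```

>>> jog_arm(series=[[0,0,0,0,0.013,0.048,0],[0,0,0,0,0.013,0.048,0],[0,0,0,0,0,0,0]])

```text
clock: 10.8
eef_pos: [537.0, 102.0, 13.3]
tcp_rot: [-2.988, 1.571, -1.66]
contact_force: [-0.2, 0.7, 1.3]
opening: -0.001
```

>>> jog_arm(series=[[0,0,0,0,0.013,0.048,0],[0,0,0,0,0,0,0]])

```text
clock: 11.0
eef_pos: [537.0, 102.5, 13.3]
tcp_rot: [2.133, 1.571, -2.822]
contact_force: [0.1, -0.6, -0.1]
opening: -0.001
```

>>> jog_arm(series=[[0,0,0,0,0.013,0.048,0],[0,0,0,0,0.013,0.048,0],[0,0,0,0,0,0,0]])

```text
clock: 11.3
eef_pos: [537.0, 103.5, 13.3]
tcp_rot: [1.052, 1.571, 2.38]
contact_force: [-0.3, -0.1, 0.0]
opening: -0.001
```

>>> jog_arm(series=[[0,0,0,0,0.013,0.048,0],[0,0,0,0,0,0,0]])

```text
clock: 11.5
eef_pos: [537.0, 104.0, 13.3]
tcp_rot: [-1.342, 1.571, -0.014]
contact_force: [-0.5, -0.5, 0.1]
opening: -0.001
```

Run:
```python
from rig import r
from h import *
s=r.sense(); print(s["clock"],s["eef_pos"],s["contact_force"])
sd,_=r.grab_frame("side")
cv2.imwrite("pics/s6.png",cv2.resize(sd[255:305,260:340,::-1],None,fx=9,fy=9,interpolation=2))
```

```text
11.5 [537.03582555 103.96682225  13.29793331] [-0.49680118 -0.50628428  0.09445202]
```

View pics/s6.png

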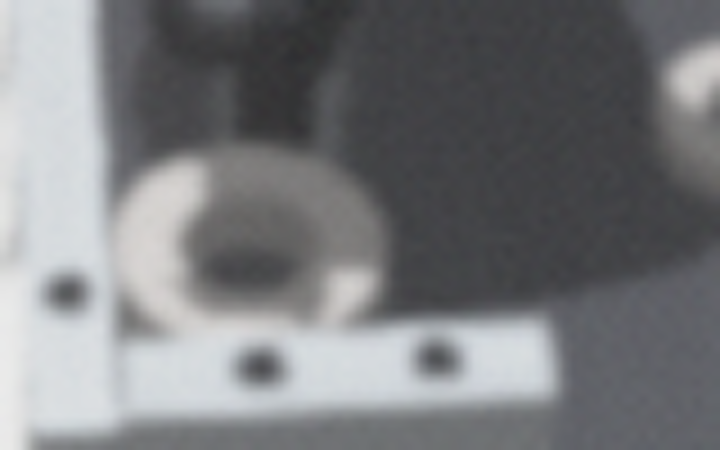

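>>> jog_arm(series=[[0,0,0,0,0.013,0.048,0],[0,0,0,0,0.013,0.048,0],[0,0,0,0,0,0,0]])

```text
clock: 11.85
eef_pos: [537.0, 105.0, 13.3]
tcp_rot: [0.251, 1.571, 1.579]
contact_force: [0.2, 0.8, 0.0]
opening: 0.006
```

>>> jog_arm(series=[[0,0,0,0,0.013,0.048,0],[0,0,0,0,0,0,0]])

```text
clock: 12.05
eef_pos: [537.0, 105.4, 13.3]
tcp_rot: [1.692, 1.571, 3.019]
contact_force: [0.4, 0.1, 0.5]
opening: -0.0
```

>>> jog_arm(series=[[0,0,0,0,0.013,0.048,0],[0,0,0,0,0,0,0]])

```text
clock: 12.25
eef_pos: [537.0, 106.0, 13.3]
tcp_rot: [-1.22, 1.571, 0.108]
contact_force: [0.1, 0.1, -0.6]
opening: 0.0
```

>>> jog_arm(series=[[0,0,0,0,0.013,0.048,0],[0,0,0,0,0,0,0]])

```text
clock: 12.45
eef_pos: [537.0, 106.5, 13.3]
tcp_rot: [1.979, 1.571, -2.976]
contact_force: [0.2, -0.0, 1.2]
opening: -0.002
```

Run:
```python
from rig import r
from h import *
s=r.sense(); print(s["clock"],s["eef_pos"],s["contact_force"])
sd,_=r.grab_frame("side");w,_=r.grab_frame("wrist")
cv2.imwrite("pics/s7.png",cv2.resize(sd[255:305,260:340,::-1],None,fx=9,fy=9,interpolation=2))
cv2.imwrite("pics/w7.png",w[:,:,::-1])
```

```text
12.45 [536.95997976 106.45329219  13.2954869 ] [ 0.15286605 -0.01760363  1.18645731]
```

View pics/s7.png

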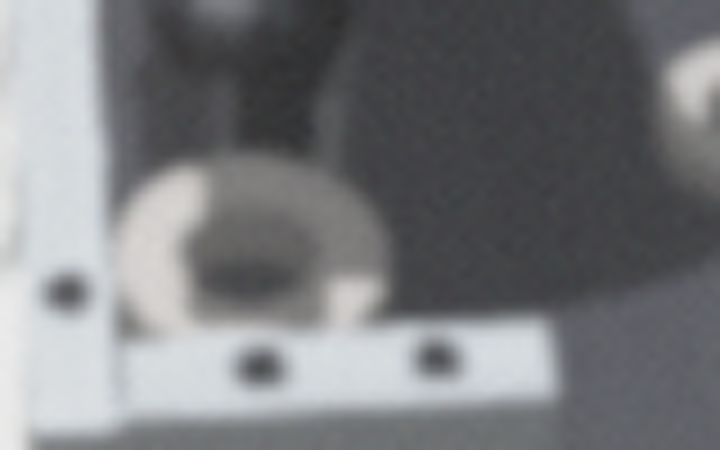

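View pics/w7.png

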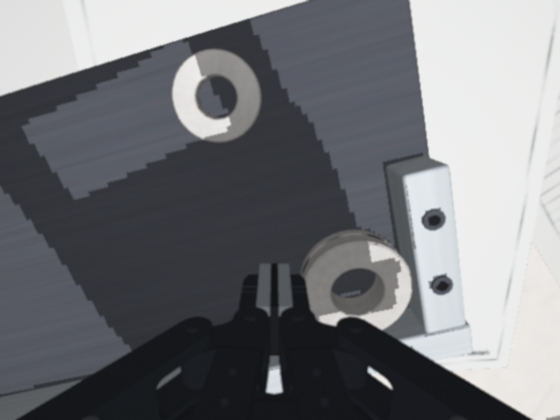

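The ring is within 1–2 mm of the stop in both views, with still no contact force. I'll keep creeping.

>>> jog_arm(series=[[0,0,0,0,0.013,0.048,0],[0,0,0,0,0,0,0]])

```text
clock: 12.75
eef_pos: [536.9, 107.0, 13.3]
tcp_rot: [1.989, 1.571, -2.966]
contact_force: [0.2, -0.4, -0.4]
opening: -0.002
```

>>> jog_arm(series=[[0,0,0,0,0.013,0.048,0],[0,0,0,0,0,0,0]])

```text
clock: 12.95
eef_pos: [536.9, 107.4, 13.3]
tcp_rot: [2.596, 1.571, -2.359]
contact_force: [-0.1, -0.5, 0.0]
opening: -0.001
```

>>> jog_arm(series=[[0,0,0,0,0.013,0.048,0],[0,0,0,0,0,0,0]])

```text
clock: 13.15
eef_pos: [536.8, 107.8, 13.3]
tcp_rot: [2.604, 1.57, -2.351]
contact_force: [0.1, -1.5, 0.1]
opening: 0.001
```

>>> jog_arm(series=[[0,0,0,0,0.013,0.048,0],[0,0,0,0,0,0,0]])

```text
clock: 13.35
eef_pos: [536.7, 108.0, 13.2]
tcp_rot: [2.619, 1.57, -2.336]
contact_force: [-1.0, -5.2, 1.5]
opening: 0.001
```

>>> jog_arm(series=[[0,0,0,0,0.013,0.048,0],[0,0,0,0,0,0,0]])

```text
clock: 13.55
eef_pos: [536.6, 108.3, 13.2]
tcp_rot: [2.698, 1.57, -2.257]
contact_force: [0.6, -6.3, 1.4]
opening: -0.0
```

The force rose to 6 N, so the ring is seated. I'll back off, lift and check.

>>> jog_arm(series=[[0,0,0,0,0,-0.1,0],[0,0,0,0,0,-0.3,0],[0,0,0,0,0,-0.8,0],[0,0,0,0,0,-1,0],[0,0,0,-0.5,0,-0.5,0],[0,0,0,-2,0,0,0],[0,0,0,-3,0,0,0],[0,0,0,-4,0,0,0],[0,0,0,-4,0,0,0],[0,0,0,-4,0,0,0],[0,0,0,-2,0,-1,0],[0,0,0,0,0,-3,0],[0,0,0,0,0,-4,0],[0,0,0,0,0,-4,0],[0,0,0,0,0,-4,0],[0,0,0,0,0,-4,0],[0,0,0,0,0,-4,0],[0,0,0,0,0,-3,0],[0,0,0,0,0,-1,0],[0,0,0,0,0,0,0]])

```text
clock: 15.55
eef_pos: [462.6, -190.1, 208.5]
tcp_rot: [-1.077, 1.571, 0.248]
contact_force: [0.4, 0.9, 0.1]
opening: 0.004
```

Run:
```python
from rig import r
from h import *
s=r.sense(); print(s["clock"],s["eef_pos"],s["contact_force"])
sd,_=r.grab_frame("side");tp,_=r.grab_frame("top")
cv2.imwrite("pics/s8.png",cv2.resize(sd[180:310,230:390,::-1],None,fx=4.5,fy=4.5,interpolation=2))
cv2.imwrite("pics/t8.png",cv2.resize(tp[160:270,180:400,::-1],None,fx=3.6,fy=3.6,interpolation=2))
```

```text
15.55 [ 462.5746948  -190.06366876  208.47742208] [0.39022067 0.88020401 0.14081237]
```

View pics/s8.png

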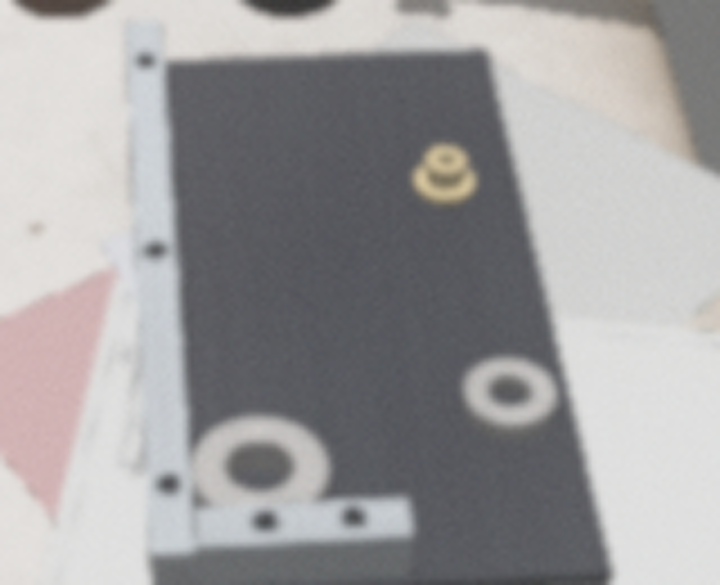

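View pics/t8.png

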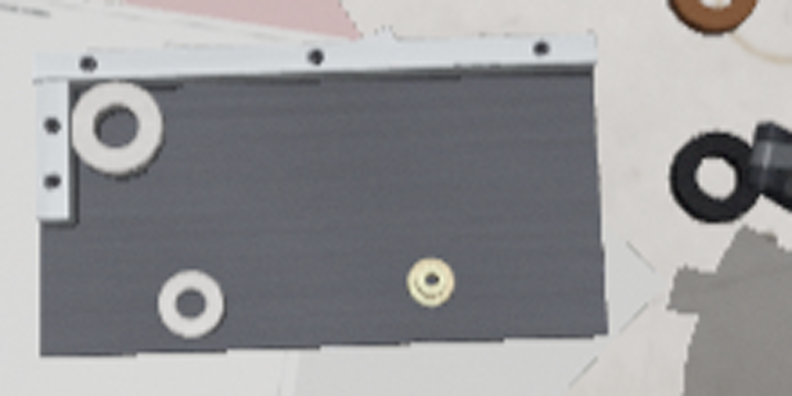

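The ring sits in the corner at top crop (117,128), touching the fence and the stop. The washer (191,302) and bush (431,282) are at the same pixels as before, and the arm is clear. Handing in.

```bash
python3 -c "
from rig import r
print(r.sign_off())"
```

```text
the job is handed in; nothing more can be done
None
```

The ring gauge is in the plate's corner, and I handed the job in at about 15.6 s of the 32 s allowed; no verdict was reported. I pushed it flat along the fence with the shut fingertips, turned about 15° toward the fence, until the wrist force rose to about 6 N at the end stop.

- **Ring:** In the last top and side pictures it lies flat in the corner against both the fence and the stop, with no gap visible. It stayed against the fence in every picture taken along the way. I judged the final position by eye and by the contact force, not by a last coordinate measurement.
- **Bystanders:** The washer and the bush show at the same pixels as at the start.
- **Disagreements:** The cameras differed by 2–3 mm along the plate. Contact also came about 4 mm later than the side camera predicted, so I went by the force for the final seating.

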